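Tighten the wing nut of the bread slicing guide

ROBOT

A 6-joint arm with a two-finger parallel gripper is mounted at the origin on a cart in front of the work surface, level with it; the furniture and walls round the work are solid. World frame = base frame: x ahead of the robot, y to its left, z up, the work surface at z = 0. Lengths are in m, angles in rad, forces in N, time in s.
With the tool pointing down it reaches from about 0.25 to 0.725 m from the base axis. Payload 4 kg.
Tool frame: the origin (TCP) lies at the very end of the fingers, on their centre line; the grasp point (between the pads) lies 19 mm behind it (bot.pinch_z is the distance from the TCP to the grasp point, in m); z points along the fingers, x is the direction in which the jaws open and shut, and the axes are right-handed (so a half turn about z gives the same grasp; the last joint's range is limited). The gripper opens to 85 mm and grips with 20 to 120 N. Pads are 22 mm wide; open, the fingers measure 114 mm over their backs; the gripper's body (76 mm by 85 mm) begins 54 mm behind the grasp point. The pads swing forward as they close: fully open they stand 13 mm farther back than shut.
Start: joints at [-1.171, 0.241, 0.005, 1.335, 0, 1.571], TCP at [0.195, -0.461, 0.231] pointing down, gripper open.
Joint ranges: [-2.72, 2.72], [-1.05, 1.87], [-1.09, 1.28], [-1.99, 2.15], [-1.42, 1.44], [-3.14, 3.14]. Speed limits (rad/s): [2.79, 2.79, 3.14, 3.14, 3.14, 3.14].

INTERFACE

Orientations are given as a unit quaternion [x, y, z, w].
In Python, from workcell import bot gives the robot as it stands. The module is installed in compiled form; this text tells all that it offers.
- The arm moves only by the shell command python3 -m inch 'ROWS'. ROWS is JSON, a list of rows, each a list of 7 numbers: the shift along the tool's x, y, z scaled (see below), then the turn, a rotation vector about the tool's x, y, z scaled (see below), then the gripper command: -1 is fully open, 1 is shut, values between are in proportion. In form: [[x, y, z, wx, wy, wz, gripper], ...]. A call has exactly 8 rows; each row shifts and turns the commanded pose from where the row before left it, along the tool's axes as they then stand; what a row does not reach is not made up. The controller multiplies each number of a shift by 2.5 cm and each number of a turn by 180 degrees. A row lasts 1/10 s, in which the tool goes at most 50 mm and 8.59 degrees, less where a joint would pass 70% of its speed; a pose out of reach is approached as far as the arm can. A call with a number of a shift or a turn outside -1 to 1 is refused whole. A call with a gripper value outside its range is refused whole. The fingers move at their own pace and stop on an object; the grip force is fixed at half the most. Time passes only in rows, so rows that do not move let the fingers close, or fill a call up. It gives the time, the measured TCP pose, the force and the opening at its end, in the units of the state.
- bot.get_obs(): the state, without advancing time (a new reading comes with each control period).
- bot.camera(name): name is "scene" or "top" or "wrist"; returns (picture, depth): 420x560x3 uint8, blue, green, red; 420x560 float32, m along the optical axis (not along the pixel's ray), 0 where there is no reading.
- bot.get_calibration(name): a dict with "vfov" (degrees; the focal length in pixels is half the picture's height over the tangent of half this angle, whatever the lens; pixels are square), "cx", "cy" (the principal point, pixels), "dist_coeffs" ([k1, k2, p1, p2, k3] as OpenCV has them; the pictures are not rectified), "R" (3x3) and "t" (3): a world point X has camera coordinates R X + t. Camera axes: x right, y down, z forward; pixel columns grow to the right and rows downward; lengths in m; the calibration is good to about 2 mm. A picture is of the moment at which its call begins: read the wrist's pose just before it. get_calibration takes no time and is no camera call; for the wrist camera it gives the pose at the moment of the call.
- bot.job_done(): hands the job in, once; it reports no verdict.
The state is a dict: "clock": time; "joint_pos": joint angles; "joint_vel": joint speeds; "tau": joint torques, N m; "eef_pos": TCP position; "tool_rot": TCP orientation; "ft_force": force on the tool from outside, world axes, zero at the start; "ft_torque": the same for the moment, N m; "grip_width": finger opening in m.
Only numpy, scipy, OpenCV 4.12 (cv2) and the standard library are available. Lean on these libraries where they do the work, as an engineer would, in place of code of your own. Each camera call takes 0.05 s, during which the arm holds its last target.

TASK

The brass wing nut that clamps the end stop of the bread slicing guide is loose. Tighten it by pushing its wings round clockwise (seen from above) with the fingertips, stroke after stroke, until it is fully home and turns no further. Do not grip the nut, do not lift or shove the guide out of its place, and leave the ramekin and the two biscuit cutters beside it alone.

Things in the scene. Friction and masses are not known exactly. Their poses are not given: they have to be found in the camera images.
- guide: Loose wooden bread slicing guide, about 2.5 kg, on rubber feet; it slides at a sideways push of some 15 to 25 N. Origin: on the worktop, exactly below the wing nut's axis; z up. In its frame: base board x -75..48, y -220..60 mm, top at z 22. The -x side of the nut is open; fence and end stop bound the other sides. It is to stay where it stands.
- fence (a point): Middle of the fence's top edge: upright wooden fence along the guide's y, at x 30..48, y -220..60 mm in the guide's frame, top at z 80. Only 30 mm lie between the nut's axis and the fence, so a fingertip cannot pass behind the nut. Wall cabinets hang behind the work: their front is at world x 0.58 m, from 0.49 m above the worktop up.
- end_stop (a point): Middle of the top edge of the end stop's upright steel leg, 4 mm thick: at y -83 mm in the guide's frame, x -27..23, top at z 69. The stop's flat steel foot lies under the nut: x -27..23, y -85..45, top at z 26.
- wing_nut (a joint): Turn of the wing nut, rad, growing clockwise seen from above: loose at the start (0 to 2.5), hard stop when tight at 7.854. At value q one wing points at angle -q (counter-clockwise positive) from the guide's +x, the other opposite; when tight they lie along the fence. Friction about 0.03 N m (1.5 N on a wing); stays where it is left; sinks 5 mm per turn.
- nut_top (a point): On the axis of the brass wing nut, level with the top of its wings (about 67 mm above the worktop at joint value 0, 61 mm when tight). The two flat upright wings reach 5 to 27 mm from the axis, are 6 mm thick in all and 26 mm high, down from this level. The round hub (radius 10.5 mm at most) lies 22 to 34 mm below this point.
- wing_push: The trailing halves (3 mm thick) of both wings: the faces to push on for turning clockwise, 3 mm higher than the other halves. Origin on the nut's axis, on the nut's underside, 34 mm below nut_top; x along one wing; turns with the nut.
- wing_lead: The leading halves (3 mm thick) of both wings, the faces that go ahead when the nut turns clockwise: they need not be touched. Same origin and axes as wing_push.
- ramekin_a: Small white ramekin, 62 mm wide, 36 mm high, loose, beyond the left end of the guide. Origin: centre of its underside. To be left alone.
- cutter_heart: Red heart-shaped biscuit cutter, 60x72x21 mm, loose, beyond the right end of the guide. Origin: centre of its underside. To be left alone.
- cutter_star: Copper star-shaped biscuit cutter, 71x68x21 mm, loose, beyond the left end of the guide. Origin: centre of its underside. To be left alone.

How it is judged:
At the end, for the whole second after the job is handed in: The wing nut is turned home to within 0.15 rad of its stop and at rest; the guide stands flat and still, within 30 mm of where it stood; the ramekin and both cutters stand upright within 25 mm of where they stood (value of joint wing_nut above 7.7 rad and angular speed of wing_push below 0.1 rad/s and distance of guide from where it was at the start of the episode below 0.03 m and angle between guide's own z axis and vertical below 0.05 rad and linear speed of guide below 0.02 m/s and distance of each of ramekin_a, cutter_heart, cutter_star from where it was at the start of the episode below 0.025 m and angle between each of ramekin_a, cutter_heart, cutter_star's own z axis and vertical below 0.1 rad); the robot touches nothing.
It fails at once if the wing nut is gripped: the fingers squeeze leading and trailing faces of its wings at once, with over 3 N each (contact force between the fingers and wing_push above 3 N and contact force between the fingers and wing_lead above 3 N).
It fails at once if the guide is lifted by more than 10 mm or tipped (height (world z) of guide above 0.01 m or angle between guide's own z axis and vertical above 0.12 rad).
It fails at once if the guide is shoved by more than 30 mm (distance of guide from where it was at the start of the episode above 0.03 m).
It fails at once if the ramekin or a biscuit cutter is moved by more than 25 mm (distance of any of ramekin_a, cutter_heart, cutter_star from where it was at the start of the episode above 0.025 m).
It also fails if it takes over 58 s, if anything falls off the work surface, if the arm or the gripper's body presses on something with over 40 N, if the wrist force passes 120 N, or if a joint passes its speed limit or range.

## Working session

There is one attempt and no reset: what is moved stays moved. The work goes in short steps, Python scripts to look and compute and a shell command to move; the robot and the scene stay as the last step left them, time stands still between calls to the robot, and variables do not carry over. Pictures are saved under pics/ and viewed, and the job is handed in when it is done.

```bash
mkdir -p pics; cat > h.py <<'E'
import numpy as np, cv2
from workcell import bot
def cal(n):
    c=bot.get_calibration(n); f=210/np.tan(np.radians(c["vfov"])/2)
    K=np.array([[f,0,c["cx"]],[0,f,c["cy"]],[0,0,1]]); return K,np.array(c["dist_coeffs"],float),np.array(c["R"]),np.array(c["t"])
def ray(n,px,z):
    K,d,R,t=cal(n); u=cv2.undistortPoints(np.array(px,float).reshape(-1,1,2),K,d).reshape(-1,2)
    D=np.c_[u,np.ones(len(u))]@R; o=-R.T@t
    return o+D*((z-o[2])/D[:,2])[:,None]
def proj(n,P):
    K,d,R,t=cal(n); return cv2.projectPoints(np.array(P,float).reshape(-1,1,3),cv2.Rodrigues(R)[0],t,K,d)[0].reshape(-1,2)
E
python3 - <<'E'
from h import *
o=bot.get_obs(); print(o)
for n in("scene","top","wrist"):
    p,d=bot.camera(n); cv2.imwrite(f"pics/{n}0.png",p); np.save(f"pics/{n}0d.npy",d); K,di,R,t=cal(n); print(n,K[0,0],-R.T@t)
E
```

```text
{'clock': 0.0, 'joint_pos': array([-1.17101561e+00,  2.41424597e-01,  3.74162415e-03,  1.33517312e+00,
        1.41782148e-05,  1.57083382e+00]), 'joint_vel': array([ 0.00122312,  0.00074679, -0.00127107, -0.00033268,  0.00047223,
        0.00013427]), 'tau': array([-1.15441224e-03, -3.72319150e+01,  2.52406329e+01,  1.68197573e-02,
        1.30066919e-04,  9.95373000e-06]), 'eef_pos': array([ 0.19437349, -0.46000669,  0.23041377]), 'tool_rot': array([ 8.33420761e-01, -5.52638013e-01, -8.54431495e-04, -5.75029829e-04]), 'ft_force': array([-0.14707165, -0.24319333, -0.34059232]), 'ft_torque': array([0.01336017, 0.01284493, 0.05017229]), 'grip_width': 0.08537528657012636}
scene 417.1381235928907 [-0.16419583  0.59507152  0.73175317]
top 435.1933485415498 [0.33330326 0.00356405 1.25915441]
wrist 324.4061095313034 [ 0.26162123 -0.43060359  0.37248056]
```

View pics/scene0.png

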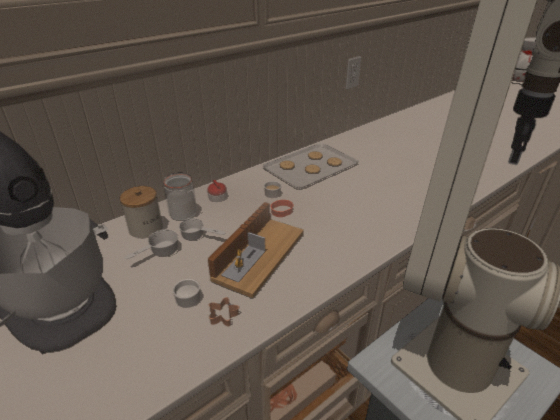

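View pics/top0.png

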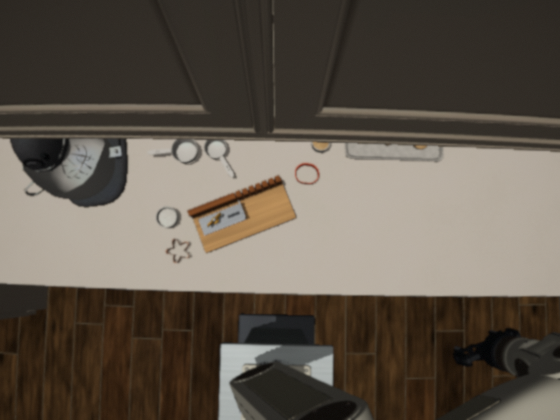

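The guide sits at about (243,212) in the top view, with the nut near (216,220). The ramekin is at (168,217), the star at (179,250) and the heart at (307,174). Next I zoom in on the nut.

```bash
python3 - <<'E'
import cv2
p=cv2.imread("pics/top0.png")[165:265,150:310]; cv2.imwrite("pics/topz.png",cv2.resize(p,None,fx=5,fy=5,interpolation=cv2.INTER_CUBIC))
p=cv2.imread("pics/scene0.png")[195:295,200:320]; cv2.imwrite("pics/scz.png",cv2.resize(p,None,fx=6,fy=6,interpolation=cv2.INTER_CUBIC))
E
```

```text
(no output)
```

View pics/topz.png

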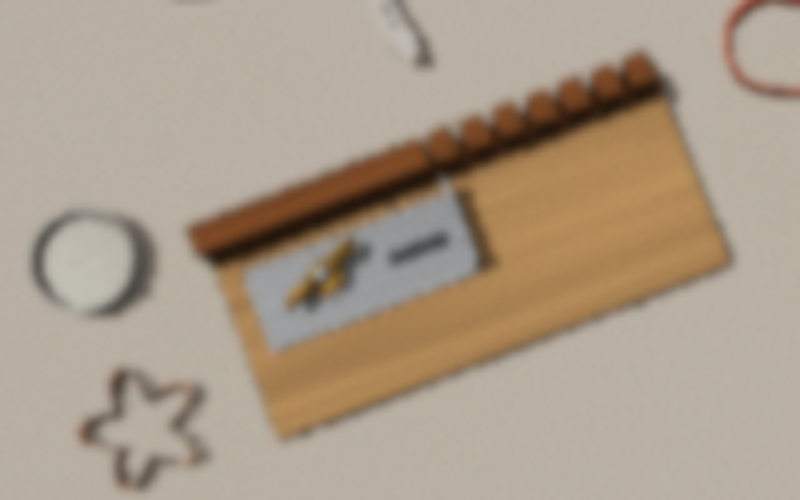

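View pics/scz.png

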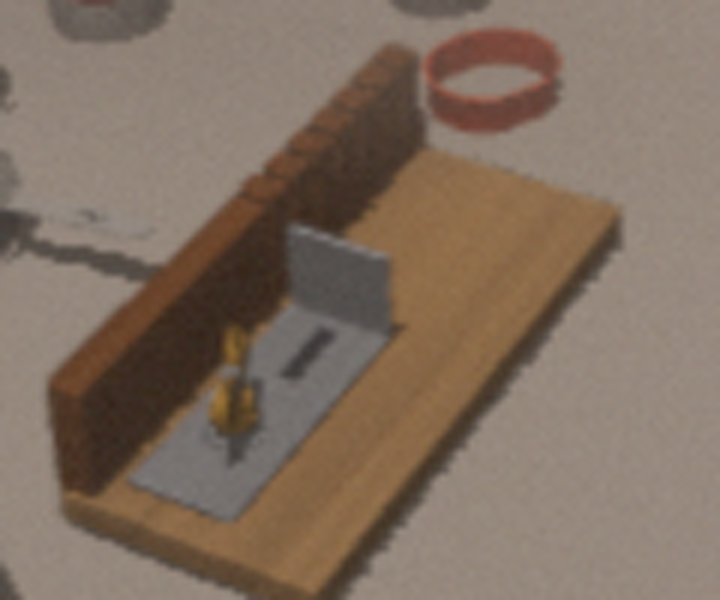

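```bash
python3 - <<'E'
from h import *
pz=lambda l:np.array(l)/5+[150-0.4,165-0.4]
c=ray("top",pz([(282,436),(732,262)]),0.022);print(c)
f=ray("top",pz([(190,232),(645,50)]),0.08);print("fence back top",f)
v=c[0]-c[1];print(np.linalg.norm(v)); v/=np.linalg.norm(v); th=np.arctan2(v[1],v[0])-np.pi/2
w=f[0]-f[1];print(np.linalg.norm(w),"th",th,np.arctan2(w[1],w[0])-np.pi/2)
R=np.array([[np.cos(th),-np.sin(th)],[np.sin(th),np.cos(th)]])
print("origins",c[0][:2]-R@[-.075,.06],c[1][:2]-R@[-.075,-.22],f[0][:2]-R@[.048,.06],f[1][:2]-R@[.048,-.22])
n=ray("top",pz([(290,303),(357,243),(322,274)]),0.066);print("nut",n)
d=n[1]-n[0];print(np.linalg.norm(d),"wing ang in guide",np.arctan2(d[1],d[0])-th)
E
```

```text
[[ 0.40768295  0.20688467  0.022     ]
 [ 0.51396846 -0.04744151  0.022     ]]
fence back top [[0.51500871 0.25353866 0.08      ]
 [0.62344627 0.00538697 0.08      ]]
0.2756418219614352
0.27080983542123865 th 0.395850250138293 0.4119747119997068
origins [0.5000187  0.18044399] [0.49833821 0.18446514] [0.49385616 0.17967006] [0.49432774 0.1898657 ]
nut [[0.4787171  0.19857137 0.066     ]
 [0.51319523 0.16276917 0.066     ]
 [0.49534993 0.18149959 0.066     ]]
0.04970451739397856 wing ang in guide -1.2000859104139112
```

```bash
python3 -m inch '[[0,0,0,0,0,-0.047,0.53],[0,0,0,0,0,-0.047,0.53],[0,0,0,0,0,-0.047,0.53],[0,0,0,0,0,-0.047,0.53],[0,0,0,0,0,-0.047,0.53],[0,0,0,0,0,-0.047,0.53],[0,0,0,0,0,-0.047,0.53],[0,0,0,0,0,-0.047,0.53]]'
python3 - <<'E'
from h import *
o=bot.get_obs();print(o["joint_pos"],o["eef_pos"],o["tool_rot"],o["grip_width"])
E
```

```text
clock: 0.95
eef_pos: [0.1945, -0.4603, 0.2309]
tool_rot: [1.0, 0.008, -0.0, -0.0]
ft_force: [0.1, -0.2, -0.4]
grip_width: 0.0201
[-1.17101127e+00  2.40964039e-01  4.43303083e-03  1.33518831e+00
  1.46562572e-05  3.83489213e-01] [ 0.19450668 -0.46031597  0.23090778] [ 9.99966699e-01  8.14782692e-03 -1.69380731e-04 -4.29351219e-04] 0.020124640425794437
```

```bash
python3 -m inch '[[0.7,-1,0,0,0,0,0.53],[0.7,-1,0,0,0,0,0.53],[0.7,-1,0,0,0,0,0.53],[0.7,-1,0,0,0,0,0.53],[0.7,-1,0,0,0,0,0.53],[0.7,-1,0,0,0,0,0.53],[0.7,-1,0,0,0,0,0.53],[0.7,-1,0,0,0,0,0.53]]'
python3 -m inch '[[0.6,-1,0,0,0,0,0.53],[0.6,-1,0,0,0,0,0.53],[0.6,-1,0,0,0,0,0.53],[0.6,-1,0,0,0,0,0.53],[0.6,-1,0,0,0,0,0.53],[0.6,-1,0,0,0,0,0.53],[0.6,-1,0,0,0,0,0.53],[0.6,-1,0,0,0,0,0.53]]'
python3 -m inch '[[0.3,-1,0,0,0,0,0.53],[0.3,-1,0,0,0,0,0.53],[0.3,-1,0,0,0,0,0.53],[0.3,-1,0,0,0,0,0.53],[0.2,-1,0,0,0,0,0.53],[0.2,-1,0,0,0,0,0.53],[0,-0.8,0,0,0,0,0.53],[0,0,0,0,0,0,0.53]]'
python3 - <<'E'
from h import *
o=bot.get_obs();print(o["joint_pos"],o["eef_pos"],o["tool_rot"])
p,d=bot.camera("wrist");cv2.imwrite("pics/w1.png",p);np.save("pics/w1d.npy",d)
import pickle;pickle.dump(cal("wrist"),open("w1.pkl","wb"))
E
```

```text
clock: 1.75
eef_pos: [0.3329, -0.2579, 0.2311]
tool_rot: [1.0, 0.005, -0.0, -0.0]
ft_force: [0.7, 0.7, -0.2]
grip_width: 0.02
clock: 2.55
eef_pos: [0.4508, -0.0568, 0.2311]
tool_rot: [1.0, 0.005, -0.0, 0.0]
ft_force: [-0.0, -0.8, -0.3]
grip_width: 0.0199
clock: 3.35
eef_pos: [0.4885, 0.1145, 0.2308]
tool_rot: [1.0, 0.007, -0.0, -0.0]
ft_force: [0.4, -0.7, -0.3]
grip_width: 0.02
[2.29860916e-01 2.45027120e-01 9.35107678e-03 1.33598967e+00
 5.76423589e-04 1.78697060e+00] [0.48852517 0.11449293 0.2307525 ] [ 9.99976449e-01  6.84314367e-03 -4.87672670e-04 -1.84931422e-04]
```

View pics/w1.png

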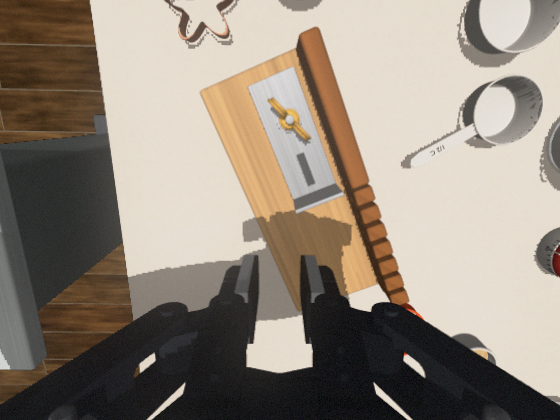

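The wrist view shows the nut at about (289,119), with wings running from (271,101) to (307,139). The fingers straddle a narrow gap at the bottom. I measure from this view.

```bash
python3 - <<'E'
from h import *
p=cv2.imread("pics/w1.png")
hsv=cv2.cvtColor(p,cv2.COLOR_BGR2HSV); m=np.zeros(p.shape[:2],np.uint8)
s=hsv[85:155,255:325]; print(hsv[105,275],hsv[134,304],hsv[110,262],hsv[130,320])
m[85:155,255:325]=((s[...,0]>12)&(s[...,0]<32)&(s[...,1]>110))*255
n,l,st,ce=cv2.connectedComponentsWithStats(m); print(st[1:],ce[1:])
z=p[20:230,180:400]; cv2.imwrite("pics/w1z.png",cv2.resize(z,None,fx=2.8,fy=2.8,interpolation=cv2.INTER_CUBIC))
z=p[80:160,245:330]; cv2.imwrite("pics/w1n.png",cv2.resize(z,None,fx=7,fy=7,interpolation=cv2.INTER_CUBIC))
E
```

```text
[ 18 152 213] [ 18 149 182] [ 23   5 209] [ 16 113 213]
[[301  85  24  65 321]
 [315  85  10  19  77]
 [268  98  42  42 449]
 [322 104   3   5   7]
 [255 109  19  46 454]
 [318 109   1   1   1]
 [324 112   1   1   1]] [[313.86292835 113.43925234]
 [320.94805195  91.50649351]
 [288.74832962 118.81069042]
 [322.71428571 106.14285714]
 [260.96475771 138.86343612]
 [318.         109.        ]
 [324.         112.        ]]
```

View pics/w1n.png

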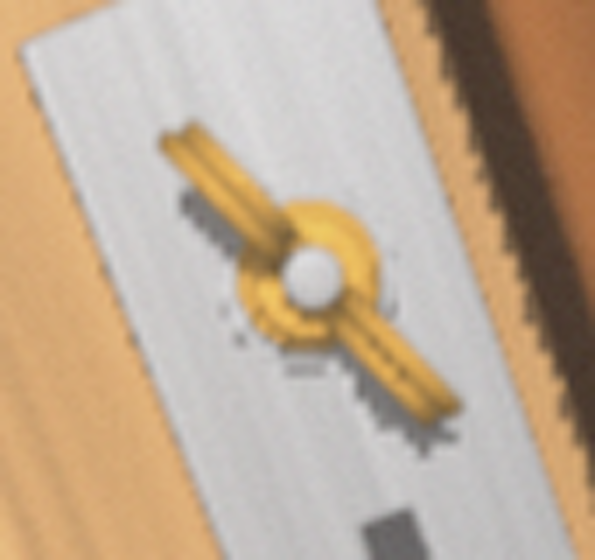

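View pics/w1z.png

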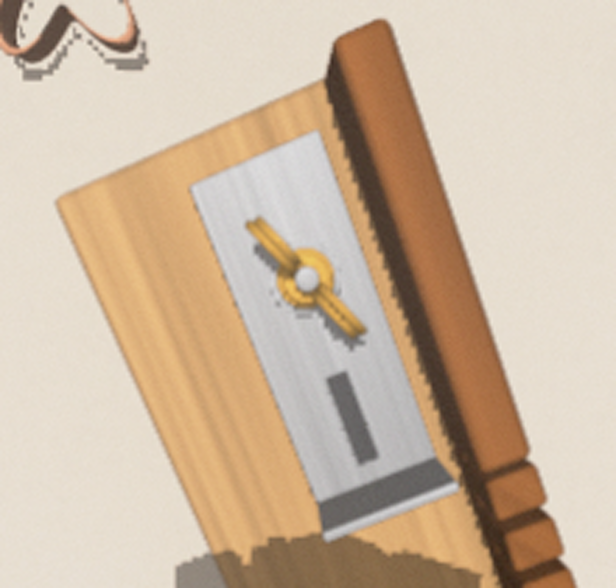

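```bash
python3 - <<'E'
from h import *
pz=lambda l:np.array(l)/7+[245-.43,80-.43]
n=ray("wrist",pz([(183,135),(443,412)]),0.065);print(n,n.mean(0));d=n[1]-n[0]
print(np.linalg.norm(d),np.arctan2(d[1],d[0]))
pw=lambda l:np.array(l)/2.8+[180-.3,20-.3]
f=ray("wrist",pz([(191,186),(320,131)]),.026); print("foot x-27,y45 / x23,y45",f)
b=ray("wrist",pw([(191,186),(318,131),(325,505),(458,487)]),.026);print(b)
b=ray("wrist",pw([(325,540),(458,488)]),.069); print("leg top -27,-85 / 23,-85",b)
c=ray("wrist",pw([(57,201)]),.022);print("board corner -75,60",c)
f=ray("wrist",pw([(333,45),(492,450)]),.08);print("fence inner top edge",f)
E
```

```text
[[0.47894286 0.20101679 0.065     ]
 [0.51351115 0.16687587 0.065     ]] [0.49622701 0.18394633 0.065     ]
0.04858568714054238 -0.7791783385462782
foot x-27,y45 / x23,y45 [[0.47909071 0.19572563 0.026     ]
 [0.49761947 0.20346473 0.026     ]]
[[0.45509878 0.21435137 0.026     ]
 [0.49988092 0.2328596  0.026     ]
 [0.50606345 0.09764803 0.026     ]
 [0.55791197 0.1055915  0.026     ]]
leg top -27,-85 / 23,-85 [[0.50406699 0.09622397 0.069     ]
 [0.54916367 0.11544967 0.069     ]]
board corner -75,60 [[0.40615748 0.20893139 0.022     ]]
fence inner top edge [[0.50164541 0.24859033 0.08      ]
 [0.55711133 0.13094292 0.08      ]]
```

```bash
python3 -m inch '[[0.35,-0.9,0,0,0,0,0.53],[0,-0.9,0,0,0,0,0.53],[0,-0.96,0,0,0,0,0.53],[0,0,0,0,0,-0.047,0.53],[0,0,0,0,0,-0.047,0.53],[0,0,0,0,0,-0.047,0.53],[0,0,0,0,0,-0.047,0.53],[0,0,0,0,0,-0.047,0.53]]'
python3 -m inch '[[0,0,0,0,0,-0.047,0.53],[0,0,0,0,0,-0.047,0.53],[0,0,0,0,0,-0.047,0.53],[0,0,0,0,0,-0.047,0.53],[0,0,0,0,0,-0.047,0.53],[0,0,0,0,0,-0.047,0.53],[0,0,0,0,0,-0.047,0.53],[0,0,0,0,0,-0.047,0.53]]'
python3 -m inch '[[0,0,0,0,0,-0.047,0.53],[0,0,0,0,0,-0.047,0.53],[0,0,0,0,0,-0.047,0.53],[0,0,0,0,0,-0.047,0.53],[0,0,0,0,0,-0.047,0.53],[0,0,0,0,0,-0.047,0.53],[0,0,0,0,0,-0.047,0.53],[0,0,0,0,0,-0.047,0.53]]'
python3 -m inch '[[0,0,0,0,0,-0.047,0.53],[0,0,0,0,0,-0.047,0.53],[0,0,0,0,0,-0.047,0.53],[0,0,0,0,0,-0.047,0.53],[0,0,0,0,0,-0.047,0.53],[0,0,0,0,0,0,0.53],[0,0,0,0,0,0,0.53],[0,0,0,0,0,0,0.53]]'
cat >> h.py <<'E'
from scipy.spatial.transform import Rotation as Rn
AX=np.array([.4963,.1837])
def st():
    o=bot.get_obs(); M=Rn.from_quat(o["tool_rot"]).as_matrix(); e=np.r_[AX,o["eef_pos"][2]]-o["eef_pos"]
    phi=np.degrees(np.arctan2(M[1,0],M[0,0])); print("clk %.2f j6 %.3f phi %.1f w %.4f"%(o["clock"],o["joint_pos"][5],phi,o["grip_width"]),"pos",o["eef_pos"].round(4),"F",o["ft_force"].round(1),"T",o["ft_torque"].round(2),"corr units",(M.T@e/.025).round(3),"z",M[:,2].round(3))
E
python3 -c "from h import *;st()"
```

```text
clock: 4.2
eef_pos: [0.4968, 0.1803, 0.2311]
tool_rot: [0.93, 0.368, -0.0, 0.0]
ft_force: [-0.0, -0.1, -0.2]
grip_width: 0.0202
clock: 5.0
eef_pos: [0.4968, 0.1803, 0.2312]
tool_rot: [0.568, 0.823, -0.0, -0.0]
ft_force: [-0.1, -0.4, 0.1]
grip_width: 0.0196
clock: 5.8
eef_pos: [0.4968, 0.1802, 0.2312]
tool_rot: [0.013, 1.0, -0.0, -0.0]
ft_force: [-0.2, 0.9, 0.1]
grip_width: 0.02
clock: 6.6
eef_pos: [0.4968, 0.1811, 0.2313]
tool_rot: [-0.345, 0.939, -0.0, -0.0]
ft_force: [0.1, 0.5, -0.4]
grip_width: 0.0201
clk 6.60 j6 -1.926 phi -139.6 w 0.0201 pos [0.4968 0.1811 0.2313] F [ 0.1  0.5 -0.4] T [ 0.05  0.01 -0.04] corr units [-0.052  0.094 -0.   ] z [-0. -0. -1.]
```

```bash
python3 -m inch '[[-0.05,0.09,0,0,0,-0.026,0.53],[0,0,0.8,0,0,0,0.53],[0,0,0.9,0,0,0,0.53],[0,0,1,0,0,0,0.53],[0,0,1,0,0,0,0.53],[0,0,1,0,0,0,0.53],[0,0,0.3,0,0,0,0.53],[0,0,0,0,0,0,0.53]]'
python3 - <<'E'
from h import *
st()
for n in("wrist","scene"):
    p,d=bot.camera(n);cv2.imwrite(f"pics/{n}2.png",p if n=="wrist" else cv2.resize(p[180:300,180:330],None,fx=5,fy=5,interpolation=cv2.INTER_CUBIC))
E
```

```text
clock: 7.4
eef_pos: [0.4954, 0.1837, 0.1053]
tool_rot: [-0.384, 0.923, 0.0, -0.001]
ft_force: [-1.0, -0.3, -0.2]
grip_width: 0.0202
clk 7.40 j6 -2.004 phi -134.8 w 0.0202 pos [0.4954 0.1837 0.1053] F [-1.  -0.3 -0.2] T [0.03 0.04 0.04] corr units [-0.027 -0.026 -0.   ] z [-0.003 -0.001 -1.   ]
```

View pics/wrist2.png

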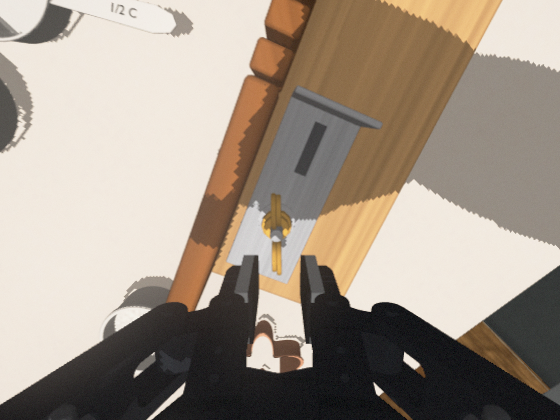

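View pics/scene2.png

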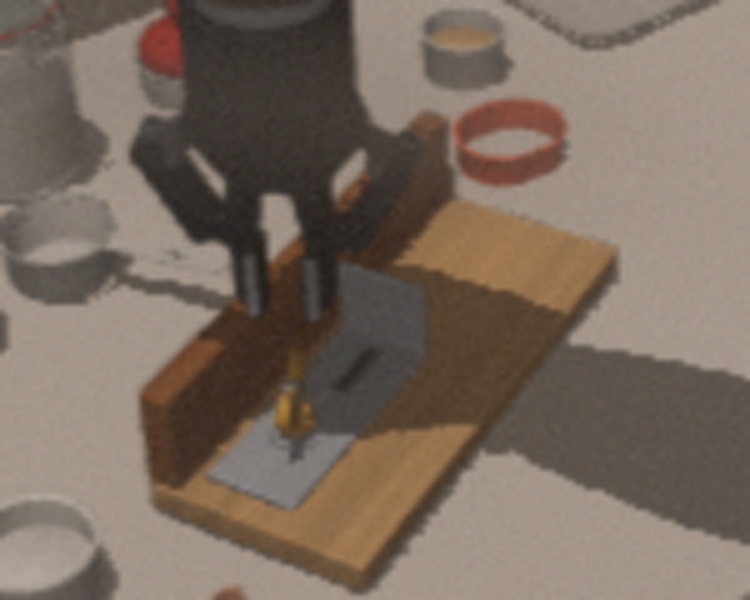

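The fingers straddle the wings cleanly, with the wings running vertically at column 277 between fingertips at columns 250 and 310. I lower to z≈0.052.

```bash
python3 -m inch '[[-0.03,-0.03,0.5,0,0,0,0.53],[0,0,0.5,0,0,0,0.53],[0,0,0.4,0,0,0,0.53],[0,0,0.3,0,0,0,0.53],[0,0,0.2,0,0,0,0.53],[0,0,0.2,0,0,0,0.53],[0,0,0.03,0,0,0,0.53],[0,0,0,0,0,0,0.53]]'
python3 - <<'E'
from h import *
st()
p,d=bot.camera("scene");cv2.imwrite("pics/scene3.png",cv2.resize(p[180:300,180:330],None,fx=5,fy=5,interpolation=cv2.INTER_CUBIC))
E
```

```text
clock: 8.3
eef_pos: [0.4974, 0.1841, 0.053]
tool_rot: [-0.385, 0.923, -0.0, -0.0]
ft_force: [0.0, -0.3, -0.2]
grip_width: 0.0202
clk 8.30 j6 -2.006 phi -134.8 w 0.0202 pos [0.4974 0.1841 0.053 ] F [ 0.  -0.3 -0.2] T [ 0.03 -0.    0.04] corr units [0.043 0.019 0.   ] z [-0. -0. -1.]
```

View pics/scene3.png

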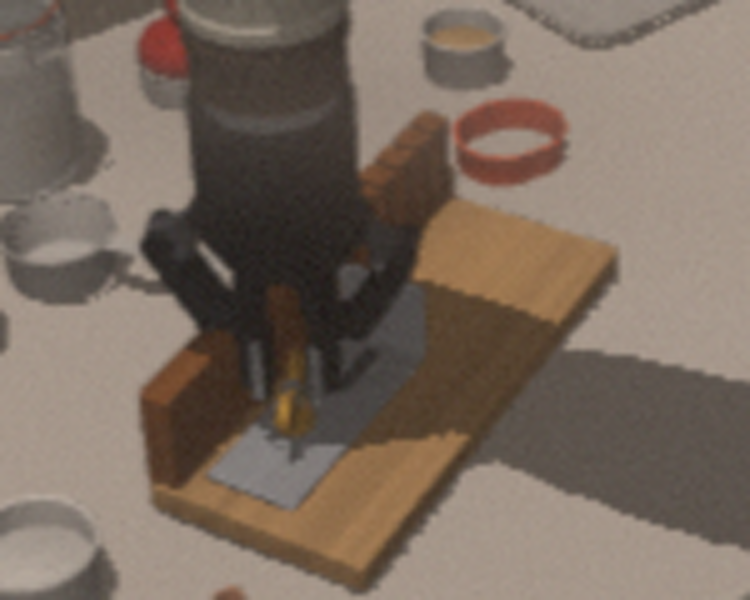

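No contact so far. I start the clockwise turn gently.

```bash
python3 -m inch '[[0.04,0.02,0,0,0,0.02,0.53],[0,0,0,0,0,0.02,0.53],[0,0,0,0,0,0.02,0.53],[0,0,0,0,0,0.02,0.53],[0,0,0,0,0,0.02,0.53],[0,0,0,0,0,0.02,0.53],[0,0,0,0,0,0.02,0.53],[0,0,0,0,0,0,0.53]]'
python3 -c "from h import *;st()"
```

```text
clock: 9.15
eef_pos: [0.4967, 0.1839, 0.0536]
tool_rot: [-0.174, 0.985, 0.0, 0.001]
ft_force: [0.7, -0.5, -0.6]
grip_width: 0.0199
clk 9.15 j6 -1.566 phi -160.0 w 0.0199 pos [0.4967 0.1839 0.0536] F [ 0.7 -0.5 -0.6] T [-0.01  0.03  0.02] corr units [ 0.017 -0.    -0.   ] z [ 0.001  0.    -1.   ]
```

```bash
python3 -m inch '[[0.02,0,0,0,0,0.03,0.53],[0,0,0,0,0,0.03,0.53],[0,0,0,0,0,0.03,0.53],[0,0,0,0,0,0.03,0.53],[0,0,0,0,0,0.03,0.53],[0,0,0,0,0,0.03,0.53],[0,0,0,0,0,0.03,0.53],[0,0,0,0,0,0.03,0.53]]'
python3 -c "from h import *;st()"
python3 -m inch '[[0,0,0,0,0,0.03,0.53],[0,0,0,0,0,0.03,0.53],[0,0,0,0,0,0.03,0.53],[0,0,0,0,0,0.03,0.53],[0,0,0,0,0,0.03,0.53],[0,0,0,0,0,0.03,0.53],[0,0,0,0,0,0.03,0.53],[0,0,0,0,0,0,0.53]]'
python3 - <<'E'
from h import *
st()
for n in("wrist","scene"):
    p,d=bot.camera(n);cv2.imwrite(f"pics/{n}4.png",p if n=="wrist" else cv2.resize(p[180:300,180:330],None,fx=5,fy=5,interpolation=cv2.INTER_CUBIC))
E
```

```text
clock: 9.95
eef_pos: [0.4968, 0.1842, 0.0535]
tool_rot: [0.202, 0.979, 0.001, 0.001]
ft_force: [1.5, 1.5, -1.6]
grip_width: 0.0198
clk 9.95 j6 -0.810 phi 156.7 w 0.0198 pos [0.4968 0.1842 0.0535] F [ 1.5  1.5 -1.6] T [ 0.3  -0.37 -0.01] corr units [ 0.012 -0.028 -0.   ] z [ 0.002  0.001 -1.   ]
clock: 10.75
eef_pos: [0.4966, 0.1838, 0.0535]
tool_rot: [0.507, 0.862, 0.001, 0.001]
ft_force: [0.6, 0.1, -1.3]
grip_width: 0.02
clk 10.75 j6 -0.153 phi 119.1 w 0.0200 pos [0.4966 0.1838 0.0535] F [ 0.6  0.1 -1.3] T [-0.01 -0.16  0.06] corr units [ 0.002 -0.011 -0.   ] z [ 0.002  0.    -1.   ]
```

View pics/wrist4.png

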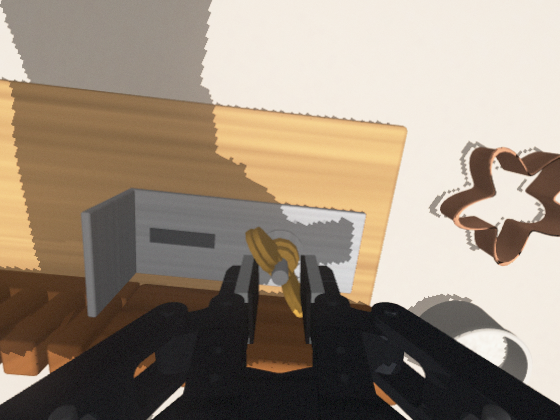

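View pics/scene4.png

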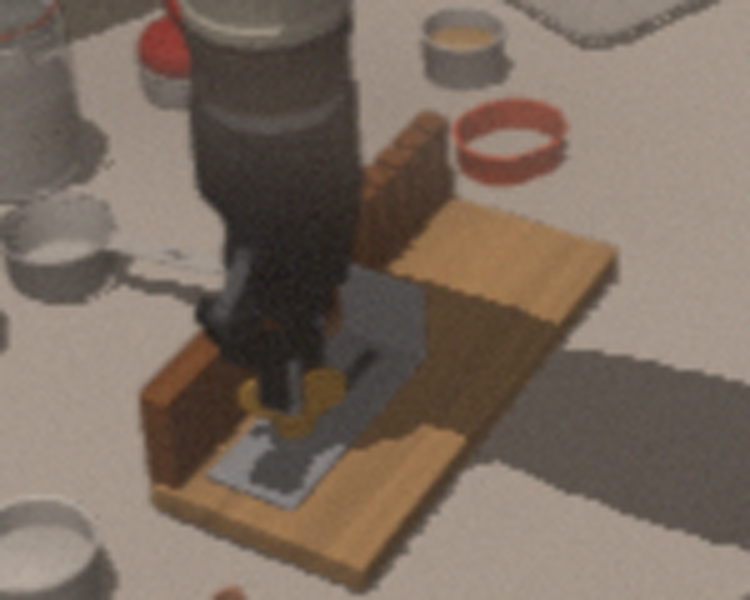

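The wing is being carried round: the diagonal finger corners bear on the trailing faces. I continue.

```bash
python3 -m inch '[[0,0,0,0,0,0.04,0.53],[0,0,0,0,0,0.04,0.53],[0,0,0,0,0,0.04,0.53],[0,0,0,0,0,0.04,0.53],[0,0,0,0,0,0.04,0.53],[0,0,0,0,0,0.04,0.53],[0,0,0,0,0,0.04,0.53],[0,0,0,0,0,0.04,0.53]]'
python3 -c "from h import *;st()"
python3 -m inch '[[0,0,0,0,0,0.04,0.53],[0,0,0,0,0,0.04,0.53],[0,0,0,0,0,0.04,0.53],[0,0,0,0,0,0.04,0.53],[0,0,0,0,0,0.04,0.53],[0,0,0,0,0,0.04,0.53],[0,0,0,0,0,0.04,0.53],[0,0,0,0,0,0.04,0.53]]'
python3 -c "from h import *;st()"
```

```text
clock: 11.65
eef_pos: [0.4959, 0.184, 0.0531]
tool_rot: [0.86, 0.51, 0.0, -0.0]
ft_force: [0.0, 1.3, -1.8]
grip_width: 0.0201
clk 11.65 j6 0.856 phi 61.3 w 0.0201 pos [0.4959 0.184  0.0531] F [ 0.   1.3 -1.8] T [ 0.33 -0.23  0.02] corr units [-0.003  0.021 -0.   ] z [ 0.     0.001 -1.   ]
clock: 12.45
eef_pos: [0.4962, 0.1844, 0.0532]
tool_rot: [0.999, 0.032, 0.0, -0.001]
ft_force: [1.7, 1.6, -1.6]
grip_width: 0.0202
clk 12.45 j6 1.861 phi 3.7 w 0.0202 pos [0.4962 0.1844 0.0532] F [ 1.7  1.6 -1.6] T [ 0.42 -0.33  0.1 ] corr units [ 0.004  0.028 -0.   ] z [ 0.001  0.002 -1.   ]
```

```bash
python3 -m inch '[[0,0,0,0,0,0.04,0.53],[0,0,0,0,0,0.04,0.53],[0,0,0,0,0,0.04,0.53],[0,0,0,0,0,0.04,0.53],[0,0,0,0,0,0.04,0.53],[0,0,0,0,0,0.04,0.53],[0,0,0,0,0,0.04,0.53],[0,0,0,0,0,0,0.53]]'
python3 - <<'E'
from h import *
st()
for n in("wrist","scene"):
    p,d=bot.camera(n);cv2.imwrite(f"pics/{n}5.png",p if n=="wrist" else cv2.resize(p[180:300,180:330],None,fx=5,fy=5,interpolation=cv2.INTER_CUBIC))
E
```

```text
clock: 13.25
eef_pos: [0.4965, 0.1838, 0.0534]
tool_rot: [0.919, -0.394, 0.001, -0.0]
ft_force: [2.8, -0.6, -0.3]
grip_width: 0.0199
clk 13.25 j6 2.736 phi -46.5 w 0.0199 pos [0.4965 0.1838 0.0534] F [ 2.8 -0.6 -0.3] T [ 0.1  -0.4   0.02] corr units [-0.003  0.007 -0.   ] z [ 0.001  0.    -1.   ]
```

View pics/wrist5.png

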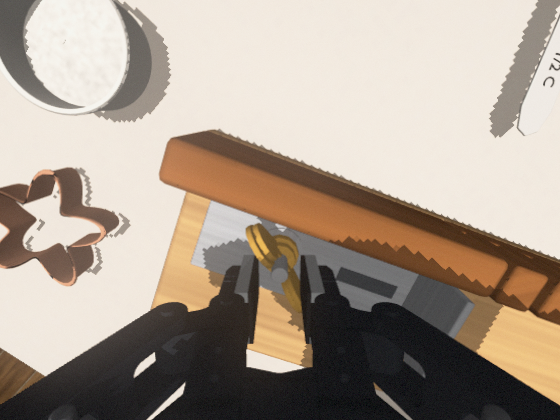

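Cumulative nut value is about 5.4 rad. I lift straight up, unwind the wrist by 315° and engage again.

```bash
python3 -m inch '[[0,0,0,0,0,-0.03,0.53],[0,0,0,0,0,-0.03,0.53],[0,0,-0.4,0,0,0,0.53],[0,0,-0.8,0,0,0,0.53],[0,0,-0.8,0,0,0,0.53],[0,0,-0.2,0,0,-0.047,0.53],[0,0,0,0,0,-0.047,0.53],[0,0,0,0,0,-0.047,0.53]]'
python3 -m inch '[[0,0,0,0,0,-0.047,0.53],[0,0,0,0,0,-0.047,0.53],[0,0,0,0,0,-0.047,0.53],[0,0,0,0,0,-0.047,0.53],[0,0,0,0,0,-0.047,0.53],[0,0,0,0,0,-0.047,0.53],[0,0,0,0,0,-0.047,0.53],[0,0,0,0,0,-0.047,0.53]]'
python3 -m inch '[[0,0,0,0,0,-0.047,0.53],[0,0,0,0,0,-0.047,0.53],[0,0,0,0,0,-0.047,0.53],[0,0,0,0,0,-0.047,0.53],[0,0,0,0,0,-0.047,0.53],[0,0,0,0,0,-0.047,0.53],[0,0,0,0,0,-0.047,0.53],[0,0,0,0,0,-0.047,0.53]]'
python3 -m inch '[[0,0,0,0,0,-0.047,0.53],[0,0,0,0,0,-0.047,0.53],[0,0,0,0,0,-0.047,0.53],[0,0,0,0,0,-0.047,0.53],[0,0,0,0,0,-0.047,0.53],[0,0,0,0,0,-0.047,0.53],[0,0,0,0,0,-0.047,0.53],[0,0,0,0,0,-0.047,0.53]]'
python3 -m inch '[[0,0,0,0,0,-0.047,0.53],[0,0,0,0,0,-0.047,0.53],[0,0,0,0,0,-0.047,0.53],[0,0,0,0,0,-0.047,0.53],[0,0,0,0,0,-0.047,0.53],[0,0,0,0,0,-0.047,0.53],[0,0,0,0,0,-0.047,0.53],[0,0,0,0,0,0,0.53]]'
python3 - <<'E'
from h import *
st()
for n in("wrist",):
    p,d=bot.camera(n);cv2.imwrite(f"pics/{n}6.png",p)
E
```

```text
clock: 14.15
eef_pos: [0.4958, 0.1835, 0.1093]
tool_rot: [0.996, -0.088, 0.0, -0.0]
ft_force: [-1.0, -0.6, -0.2]
grip_width: 0.02
clock: 14.95
eef_pos: [0.4955, 0.1834, 0.1088]
tool_rot: [0.876, 0.482, -0.0, -0.0]
ft_force: [-0.9, -0.5, 0.7]
grip_width: 0.0204
clock: 15.75
eef_pos: [0.4955, 0.1835, 0.1088]
tool_rot: [0.459, 0.888, -0.0, -0.0]
ft_force: [0.5, 0.8, 0.0]
grip_width: 0.0202
clock: 16.55
eef_pos: [0.4955, 0.1835, 0.1088]
tool_rot: [-0.113, 0.994, -0.0, -0.0]
ft_force: [-0.2, -0.8, 0.5]
grip_width: 0.0198
clock: 17.35
eef_pos: [0.4956, 0.1835, 0.1087]
tool_rot: [-0.587, 0.81, 0.0, -0.0]
ft_force: [-0.3, -0.7, 0.8]
grip_width: 0.0203
clk 17.35 j6 -2.470 phi -108.2 w 0.0203 pos [0.4956 0.1835 0.1087] F [-0.3 -0.7  0.8] T [ 0.03  0.01 -0.01] corr units [-0.017 -0.024 -0.   ] z [-0. -0. -1.]
```

View pics/wrist6.png

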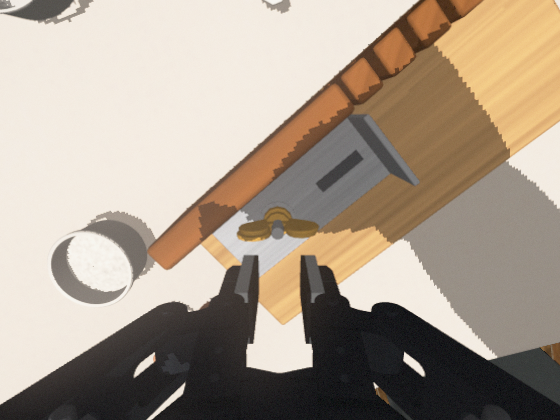

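I had the unwind sign wrong: the wings now lie along the jaw direction (row 229). Wing angle in the guide frame gives q≈5.42, as estimated. I turn back 93° so the fingers straddle again.

```bash
python3 -m inch '[[0,0,0,0,0,0.047,0.53],[0,0,0,0,0,0.047,0.53],[0,0,0,0,0,0.047,0.53],[0,0,0,0,0,0.047,0.53],[0,0,0,0,0,0.047,0.53],[0,0,0,0,0,0.047,0.53],[0,0,0,0,0,0.047,0.53],[0,0,0,0,0,0.047,0.53]]'
python3 -m inch '[[0,0,0,0,0,0.047,0.53],[0,0,0,0,0,0.047,0.53],[0,0,0,0,0,0.047,0.53],[0,0,0,0,0,0,0.53],[0,0,0,0,0,0,0.53],[0,0,0,0,0,0,0.53],[0,0,0,0,0,0,0.53],[0,0,0,0,0,0,0.53]]'
python3 - <<'E'
from h import *
st()
for n in("wrist",):
    p,d=bot.camera(n);cv2.imwrite(f"pics/{n}7.png",p)
E
```

```text
clock: 18.2
eef_pos: [0.4957, 0.1835, 0.1084]
tool_rot: [-0.032, 0.999, -0.0, -0.0]
ft_force: [0.1, 0.2, -1.0]
grip_width: 0.0198
clock: 19.0
eef_pos: [0.4958, 0.1835, 0.1081]
tool_rot: [0.184, 0.983, -0.0, -0.0]
ft_force: [0.4, -0.3, -1.5]
grip_width: 0.0201
clk 19.00 j6 -0.847 phi 158.8 w 0.0201 pos [0.4958 0.1835 0.1081] F [ 0.4 -0.3 -1.5] T [ 0.   -0.01  0.04] corr units [-0.016  0.013 -0.   ] z [-0. -0. -1.]
```

View pics/wrist7.png

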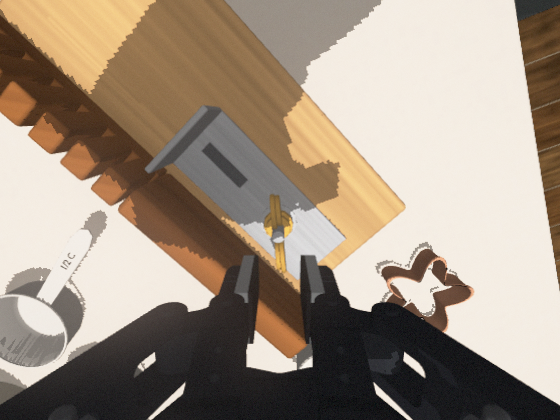

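The wings are vertical between the fingers again (column 277). I lower and push on.

```bash
python3 -m inch '[[0,0,0.5,0,0,0,0.53],[0,0,0.5,0,0,0,0.53],[0,0,0.5,0,0,0,0.53],[0,0,0.3,0,0,0,0.53],[0,0,0.3,0,0,0,0.53],[0,0,0.2,0,0,0,0.53],[0,0,0.04,0,0,0,0.53],[0,0,0,0,0,0,0.53]]'
python3 -c "from h import *;st()"
python3 -m inch '[[0,0,0,0,0,0.03,0.53],[0,0,0,0,0,0.03,0.53],[0,0,0,0,0,0.03,0.53],[0,0,0,0,0,0.03,0.53],[0,0,0,0,0,0.03,0.53],[0,0,0,0,0,0.03,0.53],[0,0,0,0,0,0.03,0.53],[0,0,0,0,0,0.03,0.53]]'
python3 -c "from h import *;st()"
```

```text
clock: 19.85
eef_pos: [0.4959, 0.1836, 0.0496]
tool_rot: [0.184, 0.983, 0.0, 0.0]
ft_force: [-1.3, -0.6, 0.0]
grip_width: 0.0202
clk 19.85 j6 -0.846 phi 158.8 w 0.0202 pos [0.4959 0.1836 0.0496] F [-1.3 -0.6  0. ] T [-0.05  0.07 -0.04] corr units [-0.013  0.009  0.   ] z [ 0.  0. -1.]
clock: 20.65
eef_pos: [0.4967, 0.1838, 0.0502]
tool_rot: [0.534, 0.845, 0.001, 0.001]
ft_force: [0.8, -0.1, -1.6]
grip_width: 0.0198
clk 20.65 j6 -0.089 phi 115.4 w 0.0198 pos [0.4967 0.1838 0.0502] F [ 0.8 -0.1 -1.6] T [ 0.08 -0.16  0.04] corr units [ 0.003 -0.015 -0.   ] z [ 0.002  0.001 -1.   ]
```

```bash
python3 -m inch '[[0,0,0,0,0,0.035,0.53],[0,0,0,0,0,0.035,0.53],[0,0,0,0,0,0.035,0.53],[0,0,0,0,0,0.035,0.53],[0,0,0,0,0,0.035,0.53],[0,0,0,0,0,0.035,0.53],[0,0,0,0,0,0.035,0.53],[0,0,0,0,0,0.035,0.53]]'
python3 -c "from h import *;st()"
python3 -m inch '[[0,0,0,0,0,0.035,0.53],[0,0,0,0,0,0.035,0.53],[0,0,0,0,0,0.035,0.53],[0,0,0,0,0,0.035,0.53],[0,0,0,0,0,0.035,0.53],[0,0,0,0,0,0.035,0.53],[0,0,0,0,0,0.03,0.53],[0,0,0,0,0,0,0.53]]'
python3 - <<'E'
from h import *
st()
for n in("wrist",):
    p,d=bot.camera(n);cv2.imwrite(f"pics/{n}8.png",p)
E
```

```text
clock: 21.45
eef_pos: [0.4962, 0.184, 0.05]
tool_rot: [0.844, 0.537, 0.001, -0.0]
ft_force: [0.4, 1.7, -2.0]
grip_width: 0.0197
clk 21.45 j6 0.792 phi 65.0 w 0.0197 pos [0.4962 0.184  0.05  ] F [ 0.4  1.7 -2. ] T [ 0.25 -0.04  0.06] corr units [-0.011  0.008 -0.   ] z [ 0.001  0.001 -1.   ]
clock: 22.25
eef_pos: [0.4964, 0.1843, 0.0501]
tool_rot: [0.982, 0.191, 0.001, -0.001]
ft_force: [0.4, 2.1, -1.7]
grip_width: 0.0205
clk 22.25 j6 1.541 phi 22.0 w 0.0205 pos [0.4964 0.1843 0.0501] F [ 0.4  2.1 -1.7] T [ 0.35 -0.06 -0.03] corr units [-0.014  0.019 -0.   ] z [ 0.001  0.001 -1.   ]
```

View pics/wrist8.png

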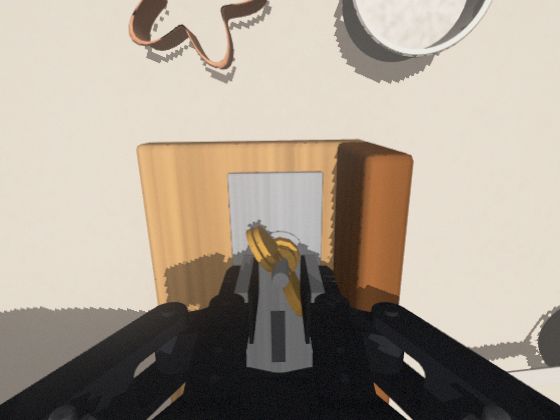

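About 28° remains before the wings lie along the fence. I go slowly and watch the torque.

```bash
python3 -m inch '[[0,0,0,0,0,0.02,0.53],[0,0,0,0,0,0.02,0.53],[0,0,0,0,0,0.02,0.53],[0,0,0,0,0,0.02,0.53],[0,0,0,0,0,0.02,0.53],[0,0,0,0,0,0.02,0.53],[0,0,0,0,0,0.01,0.53],[0,0,0,0,0,0,0.53]]'
python3 -c "from h import *;st()"
python3 -m inch '[[0,0,0,0,0,0.005,0.53],[0,0,0,0,0,0.005,0.53],[0,0,0,0,0,0.005,0.53],[0,0,0,0,0,0.005,0.53],[0,0,0,0,0,0.005,0.53],[0,0,0,0,0,0.005,0.53],[0,0,0,0,0,0,0.53],[0,0,0,0,0,0,0.53]]'
python3 -c "from h import *;st()"
```

```text
clock: 23.1
eef_pos: [0.4965, 0.184, 0.05]
tool_rot: [1.0, -0.011, 0.001, -0.001]
ft_force: [1.1, 1.7, -1.3]
grip_width: 0.02
clk 23.10 j6 1.948 phi -1.3 w 0.0200 pos [0.4965 0.184  0.05  ] F [ 1.1  1.7 -1.3] T [ 0.41 -0.27 -0.01] corr units [-0.01   0.014 -0.   ] z [ 0.002  0.001 -1.   ]
clock: 23.9
eef_pos: [0.4962, 0.1838, 0.0498]
tool_rot: [0.998, -0.059, 0.0, -0.0]
ft_force: [1.7, 2.9, 0.9]
grip_width: 0.0202
clk 23.90 j6 2.044 phi -6.8 w 0.0202 pos [0.4962 0.1838 0.0498] F [1.7 2.9 0.9] T [ 0.55 -0.45  0.05] corr units [ 0.003  0.004 -0.   ] z [ 0.001  0.    -1.   ]
```

```bash
python3 -m inch '[[0,0,0,0,0,0.005,0.53],[0,0,0,0,0,0.005,0.53],[0,0,0,0,0,0.005,0.53],[0,0,0,0,0,0,0.53],[0,0,0,0,0,0,0.53],[0,0,0,0,0,0,0.53],[0,0,0,0,0,0,0.53],[0,0,0,0,0,0,0.53]]'
python3 - <<'E'
from h import *
st()
for n in("wrist",):
    p,d=bot.camera(n);cv2.imwrite(f"pics/{n}9.png",p)
E
```

```text
clock: 24.7
eef_pos: [0.4966, 0.1841, 0.0498]
tool_rot: [0.997, -0.083, 0.001, -0.001]
ft_force: [3.2, 3.4, 0.6]
grip_width: 0.0205
clk 24.70 j6 2.092 phi -9.5 w 0.0205 pos [0.4966 0.1841 0.0498] F [3.2 3.4 0.6] T [ 0.82 -0.74  0.12] corr units [-0.009  0.017 -0.   ] z [ 0.002  0.001 -1.   ]
```

View pics/wrist9.png

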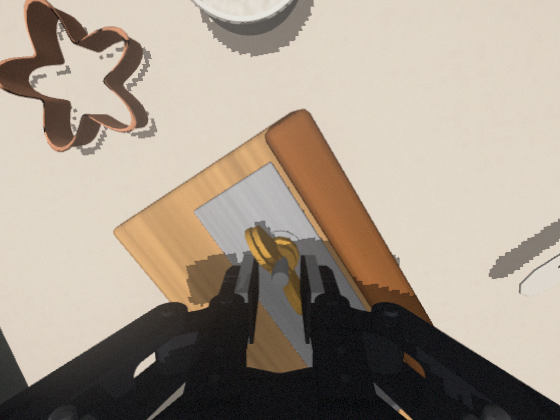

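```bash
python3 -m inch '[[0,0,0,0,0,0.005,0.53],[0,0,0,0,0,0.005,0.53],[0,0,0,0,0,0.005,0.53],[0,0,0,0,0,0,0.53],[0,0,0,0,0,0,0.53],[0,0,0,0,0,0,0.53],[0,0,0,0,0,0,0.53],[0,0,0,0,0,0,0.53]]'
python3 -c "from h import *;st()"
```

```text
clock: 25.55
eef_pos: [0.4967, 0.1841, 0.0499]
tool_rot: [0.994, -0.106, 0.001, -0.001]
ft_force: [4.3, 4.1, -1.1]
grip_width: 0.02
clk 25.55 j6 2.138 phi -12.2 w 0.0200 pos [0.4967 0.1841 0.0499] F [ 4.3  4.1 -1.1] T [ 0.84 -0.83  0.35] corr units [-0.012  0.02  -0.   ] z [ 0.002  0.001 -1.   ]
```

The moment rose to 0.35 N m against a friction of 0.03 N m, so the nut is at its stop. I back off, lift and check.

```bash
python3 -m inch '[[0,0,0,0,0,-0.03,0.53],[0,0,0,0,0,-0.03,0.53],[0,0,0,0,0,-0.015,0.53],[0,0,-0.4,0,0,0,0.53],[0,0,-0.8,0,0,0,0.53],[0,0,-1,0,0,0,0.53],[0,0,-1,0,0,0,0.53],[0,0,-1,0,0,0,0.53]]'
python3 -m inch '[[0,1,-1,0,0,0,0.53],[0,1,0,0,0,0,0.53],[0,1,0,0,0,0,0.53],[0,0,0,0,0,0,0.53],[0,0,0,0,0,0,0.53],[0,0,0,0,0,0,0.53],[0,0,0,0,0,0,0.53],[0,0,0,0,0,0,0.53]]'
python3 - <<'E'
from h import *
st()
p,d=bot.camera("wrist");cv2.imwrite("pics/wrist10.png",p)
cv2.imwrite("pics/wrist10n.png",cv2.resize(p[20:230,180:400],None,fx=2.8,fy=2.8,interpolation=cv2.INTER_CUBIC))
p,d=bot.camera("top");cv2.imwrite("pics/top10.png",cv2.resize(p[165:265,150:310],None,fx=5,fy=5,interpolation=cv2.INTER_CUBIC))
E
```

```text
clock: 26.35
eef_pos: [0.4942, 0.1824, 0.1555]
tool_rot: [1.0, 0.01, -0.002, 0.001]
ft_force: [0.1, -0.2, -0.9]
grip_width: 0.0199
clock: 27.15
eef_pos: [0.4973, 0.1092, 0.1793]
tool_rot: [1.0, 0.012, -0.0, 0.0]
ft_force: [-0.3, 0.4, -0.9]
grip_width: 0.0197
clk 27.15 j6 1.763 phi 1.4 w 0.0197 pos [0.4973 0.1092 0.1793] F [-0.3  0.4 -0.9] T [ 0.08 -0.04  0.04] corr units [ 3.10e-02 -2.98e+00 -1.00e-03] z [-0.001 -0.    -1.   ]
```

View pics/wrist10.png

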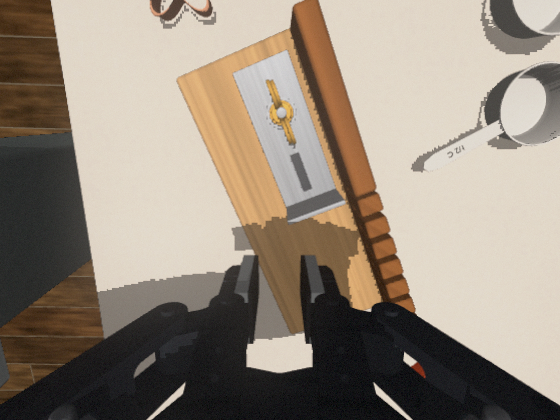

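View pics/top10.png

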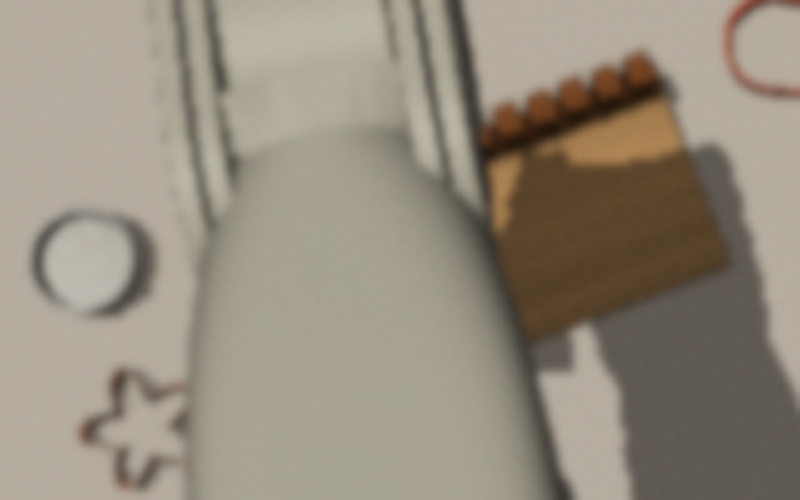

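Nothing has moved: the guide corner is at (730,262) as before, and the ramekin, star and heart match the first view. Now I measure the wing angle.

```bash
python3 - <<'E'
import cv2
p=cv2.imread("pics/wrist10.png")
cv2.imwrite("pics/w10n.png",cv2.resize(p[40:230,220:370],None,fx=3.15,fy=3.15,interpolation=cv2.INTER_CUBIC))
cv2.imwrite("pics/w10m.png",cv2.resize(p[70:155,245:325],None,fx=7,fy=7,interpolation=cv2.INTER_CUBIC))
E
```

```text
(no output)
```

View pics/w10m.png

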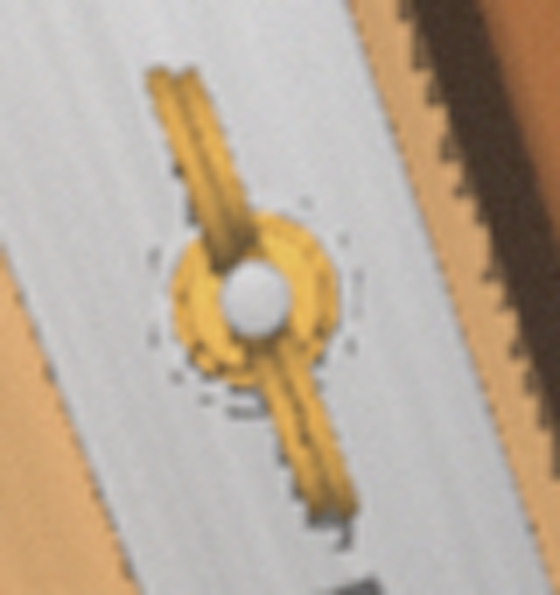

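View pics/w10n.png

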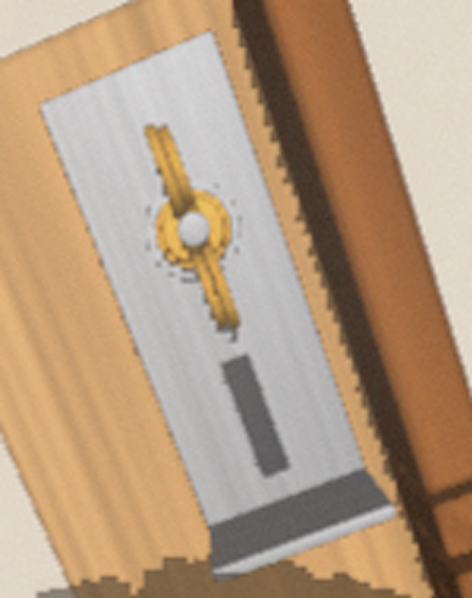

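```bash
python3 - <<'E'
from h import *
pz=lambda l:np.array(l)/7+[245-.43,70-.43]
n=ray("wrist",pz([(172,75),(333,510)]),0.059);d=n[0]-n[1];print(n.mean(0),np.linalg.norm(d),a:=np.arctan2(d[1],d[0]))
pw=lambda l:np.array(l)/3.15+[220-.34,40-.34]
b=ray("wrist",pw([(42,104),(212,520),(212,31),(362,472)]),.026);print(b)
for i in(0,2):
    e=b[i]-b[i+1];print("foot edge",np.arctan2(e[1],e[0]), "wing minus",a-np.arctan2(e[1],e[0]))
E
```

```text
[0.49628374 0.18531007 0.059     ] 0.049050442613793016 1.966008342042831
[[0.45534593 0.21619691 0.026     ]
 [0.50418956 0.1022988  0.026     ]
 [0.50012318 0.2348436  0.026     ]
 [0.5480233  0.11805019 0.026     ]]
foot edge 1.9759117724355246 wing minus -0.009903430392693702
foot edge 1.9600021852003304 wing minus 0.0060061568425004985
```

The wings lie along the guide's y to within 0.01 rad, and the guide is within about 2 mm of its start. I hand it in.

```bash
python3 -c "from h import *;print(bot.job_done());st()"
```

```text
the job is handed in; nothing more can be done
None
the job is handed in; nothing more can be done
```

The wing nut is home against its stop, and I handed the job in at about 27 s of the 58 s allowed. No verdict was reported.

**What I did:** I set the fingers 20 mm apart, straddling the nut, and turned the tool clockwise about the nut's axis. Both fingertips pushed only on the trailing faces of the wings. It took two strokes, with a lift and a wrist unwind in between. The unwind first went to the wrong angle because of a sign slip. The wrist camera showed it, and I corrected it before lowering the fingers.

**Last checks:**
- **Stop reached:** the moment rose to about 0.35 N m with no further turn visible, against a friction of about 0.03 N m.
- **Wing angle:** after backing off and lifting clear, the wings lay along the fence to within about 0.01 rad, which puts the nut at about 7.85 rad.
- **Guide:** the measured positions were within about 2 mm of the start, which is the accuracy of the calibration.
- **Ramekin and cutters:** the ramekin and the visible parts of the cutters were unchanged in the top view. The arm hid part of the star cutter, and the heart cutter was partly out of the crop. I judged these by eye and did not measure them.
- **Contact:** the robot was clear of everything, with the fingertips at z 0.18 m.

No check failed or disagreed.

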